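# Sort the mill pucks with the limit gauge

## Robot

A 6-joint arm with a two-finger parallel gripper is mounted at the origin on a cart in front of the work surface, level with it; the furniture and walls round the work are solid. World frame = base frame: x ahead of the robot, y to its left, z up, the work surface at z = 0. Lengths are in m, angles in rad, forces in N, time in s.
With the tool pointing down it reaches from about 0.35 to 0.775 m from the base axis. Payload 5.5 kg.
Tool frame: the origin (TCP) lies between the finger pads; the fingertips stand 22 mm ahead of it and the grasp point (between the pads) lies 3 mm ahead of it; z points along the fingers, y is the line along which they close (so a half turn about z gives the same grasp; the last joint's range is limited). The gripper opens to 85 mm and grips with 20 to 120 N. Pads are 22 mm wide; open, the fingers measure 114 mm over their backs; the gripper's body (76 mm by 85 mm) begins 54 mm behind the grasp point. The pads swing forward as they close: fully open they stand 13 mm farther back than shut.
Start: joints at [-0.14, 0.313, 0.046, 1.304, 0, 1.431], TCP at [0.575, -0, 0.253] pointing down, gripper open.
Joint ranges: [-2.76, 2.76], [-0.86, 1.69], [-1.03, 1.26], [-2.2, 2.34], [-1.47, 1.5], [-3.14, 3.14]. Speed limits (rad/s): [2.57, 2.57, 3.14, 3.14, 3.14, 3.14].

## Interface

Orientations are given as a unit quaternion [w, x, y, z].
In Python, from workcell import env gives the robot as it stands.
- The arm moves only by the tool drive_effector, called after "Emit:" by a JSON object that holds its "api" and its "payload". Schema: {"type":"object","properties":{"steps":{"type":"array","items":{"type":"array","items":{"type":"array","items":{"type":"number"},"minItems":6,"maxItems":6},"minItems":1,"maxItems":8},"minItems":1,"maxItems":1},"finger_gap":{"type":"number"},"force":{"type":"number"},"only":{"type":"string"},"quiet":{"type":"boolean"},"lines":{"type":"string"}},"required":["steps"],"additionalProperties":false}. steps is a list that holds a single list of rows (three levels of brackets), with 1 to 8 rows, each of 6 numbers: dx, dy, dz in units of 20 mm, then a rotation vector rx, ry, rz in units of 0.1 rad; each row is the pose to reach, as a shift and turn from the pose commanded when the call began, along the tool's axes at that moment; what a row does not reach only later rows make up. A row lasts 1/8 s, in which the tool goes at most 0.0625 m and 0.188 rad, less where a joint would pass 70% of its speed; a pose out of reach is approached as far as the arm can. finger_gap is the finger opening in m, set as the call begins (left out keeps the last). The fingers move at their own pace and stop on an object; force is the grip in N (left out, the last holds). Time passes only in rows, so rows that do not move let the fingers close. The tool returns the time, the measured TCP pose, the force, the opening and the grip force at its end. only (a regular expression) keeps the lines of the reply that match it, lines (a string "A,B") keeps lines A to B, and quiet returns only ok. Input that does not fit is refused with a message, and nothing moves.
- env.get_state(): the state, without advancing time (a new reading comes with each control period).
- env.read_camera(name): name is "scene" or "side" or "wrist"; returns a dict with "image" (420x560x3 uint8, red, green, blue), "K" (3x3 intrinsics, pixels), "D" ([k1, k2, p1, p2, k3] as OpenCV has them; the pictures are not rectified), "R" (3x3) and "t" (3): a world point X has camera coordinates R X + t. Camera axes: x right, y down, z forward; pixel columns grow to the right and rows downward; lengths in m; the calibration is good to about 2 mm. A picture is of the moment at which its call begins. There is no depth.
- env.hand_in(): hands the job in; it is judged then, once.
The state is a dict: "clock": time; "joint_pos": joint angles; "qvel": joint speeds; "tau": joint torques, N m; "tcp_pos": TCP position; "orientation": TCP orientation; "wrist_force": force on the tool from outside, world axes, zero at the start; "ft_torque": the same for the moment, N m; "finger_gap": finger opening in m; "grip_force": force on a finger pad.
Only numpy, scipy, OpenCV 4.12 (cv2) and the standard library are available. Lean on these libraries where they do the work, as an engineer would, in place of code of your own. Each camera call takes 0.05 s, during which the arm holds its last target. There are 200 camera calls.

## Task

Sort the three steel grinding pucks of the sample mill with the flat limit gauge that lies in the middle of the worktop: one at a time, slide each puck along the worktop into the open mouth of the gauge with a light push, never forcing it, until it stops, and put it away before you try the next. A puck that the front (GO) jaws stop is oversize and goes flat into the rectangular tray; one that passes the front jaws but stops at the narrower rear (NO-GO) jaws is good and goes flat back into the round grinding bowl; one that slides through the rear jaws too is worn out: push it wholly past them and leave it there. Do not lift the worn puck over the jaws, and leave the other things on the worktop where they stand.

Things in the scene. Friction and masses are not known exactly. Their poses are not given: they have to be found in the camera images.
- gauge: limit gauge: dark steel U-frame fixed flat on the worktop (which is the lane's floor), open towards the robot. Origin: middle of the mouth; x runs inwards along the lane, z up. Arms 12 mm tall from x = -10 to 143 mm, inner faces y = +-35, outer +-52 mm; bridge 12 mm tall from x = 143 to 163 mm. Pucks slide at under 8 N (rubbing a jaw: 12 N); a push of over some 25 N is forcing
- go_jaws (a point): point on the worktop midway between the GO jaws, at x = 10 mm in the gauge, axes as the gauge's. The jaws: two upright polished, slippery steel pins 12 mm thick, 13 mm tall, clear gap 55 mm. A puck that they stop has its centre 13 mm before this point (gauge x = -3 mm)
- nogo_jaws (a point): the same for the NO-GO jaws, at x = 56 mm in the gauge: same pins, clear gap 46 mm. A puck that they stop has its centre 12 mm before this point (gauge x = 44 mm); a worn one is wholly past when its centre is 21 mm beyond it (gauge x = 77 mm), and can be pushed on to x = 122 mm, against the bridge
- puck_a: one of 3 plain steel pucks that look alike: flat discs 28 mm tall, 0.3 to 0.55 kg, lying flat, 41 to 61 mm in diameter. Which is which is not told, and they change places: one is 5 mm too big for GO; one passes GO with 4 mm to spare but is 5 mm too big for NO-GO; one passes NO-GO with 4 mm to spare. Origin: centre of its underside; z up
- puck_b: one of 3 plain steel pucks that look alike: flat discs 28 mm tall, 0.3 to 0.55 kg, lying flat, 41 to 61 mm in diameter. Which is which is not told, and they change places: one is 5 mm too big for GO; one passes GO with 4 mm to spare but is 5 mm too big for NO-GO; one passes NO-GO with 4 mm to spare. Origin: centre of its underside; z up
- puck_c: one of 3 plain steel pucks that look alike: flat discs 28 mm tall, 0.3 to 0.55 kg, lying flat, 41 to 61 mm in diameter. Which is which is not told, and they change places: one is 5 mm too big for GO; one passes GO with 4 mm to spare but is 5 mm too big for NO-GO; one passes NO-GO with 4 mm to spare. Origin: centre of its underside; z up
- bowl: round steel grinding bowl of the mill, open at the top, fixed: 136 mm across the rim, 34 mm tall, clear inside diameter at least 114 mm, inner floor 8 mm above the worktop. Origin: centre of its underside
- bowl_floor (a point): centre of the bowl's inner floor, 8 mm above the worktop
- tray: shallow rectangular aluminium tray, fixed: 150 mm along its x, 104 mm along its y, 14 mm tall, walls and floor 3 mm. Origin: centre of its underside; bowl and tray may change sides
- vial_1: glass vial with screw cap, 23 mm thick, 59 mm tall; a bystander that stands loose on the worktop; origin: centre of its underside
- vial_3: glass vial with screw cap, 23 mm thick, 59 mm tall; a bystander that stands loose on the worktop; origin: centre of its underside
- mug: mug, 92 x 127 x 95 mm tall; a bystander that stands loose on the worktop; origin: centre of its underside
- sample_tin_4: round tin, 70 mm across, 100 mm tall; a bystander that stands loose on the worktop; origin: centre of its underside
- sample_tin_5: round tin, 62 mm across, 70 mm tall; a bystander that stands loose on the worktop; origin: centre of its underside

How it is judged:
On the way, in this order (a step that is already met when the one before it is completed fails the run):
1. the first of the two pucks that the gauge stops (oversize at GO, good at NO-GO) lies against its jaws, the other one not yet put away ((((x of puck_a in the frame of gauge between -0.0092 and 0.0028 m and y of puck_a in the frame of gauge between -0.005 and 0.005 m and height (world z) of puck_a below 0.004 m and angle between puck_a's own z axis and vertical below 0.1 rad) and not (horizontal distance between puck_b and bowl_floor below 0.034 m and z of puck_b in the frame of bowl_floor between -0.003 and 0.004 m and angle between puck_b's own z axis and vertical below 0.1 rad)) or ((x of puck_b in the frame of gauge between 0.0377 and 0.0497 m and y of puck_b in the frame of gauge between -0.005 and 0.005 m and height (world z) of puck_b below 0.004 m and angle between puck_b's own z axis and vertical below 0.1 rad) and not (x of puck_a in the frame of tray between -0.046 and 0.046 m and y of puck_a in the frame of tray between -0.024 and 0.024 m and z of puck_a in the frame of tray below 0.007 m and angle between puck_a's own z axis and vertical below 0.1 rad)))), for 0.15 s.
2. with the first of them put away in its tray or bowl, the other one lies stopped against its jaws ((((x of puck_a in the frame of gauge between -0.0092 and 0.0028 m and y of puck_a in the frame of gauge between -0.005 and 0.005 m and height (world z) of puck_a below 0.004 m and angle between puck_a's own z axis and vertical below 0.1 rad) and (horizontal distance between puck_b and bowl_floor below 0.034 m and z of puck_b in the frame of bowl_floor between -0.003 and 0.004 m and angle between puck_b's own z axis and vertical below 0.1 rad)) or ((x of puck_b in the frame of gauge between 0.0377 and 0.0497 m and y of puck_b in the frame of gauge between -0.005 and 0.005 m and height (world z) of puck_b below 0.004 m and angle between puck_b's own z axis and vertical below 0.1 rad) and (x of puck_a in the frame of tray between -0.046 and 0.046 m and y of puck_a in the frame of tray between -0.024 and 0.024 m and z of puck_a in the frame of tray below 0.007 m and angle between puck_a's own z axis and vertical below 0.1 rad)))), for 0.15 s.
At the end, for the whole second after the job is handed in: oversize puck flat on the tray's floor (centre within 46 mm along, 24 mm across of its middle); good puck flat on the bowl's floor (within 34 mm of its middle); worn puck flat in the gauge past NO-GO (centre at gauge x 72 to 128 mm); all at rest (horizontal distance between puck_b and bowl_floor below 0.034 m and z of puck_b in the frame of bowl_floor between -0.003 and 0.004 m and angle between each of puck_b, puck_a, puck_c's own z axis and vertical below 0.1 rad and x of puck_a in the frame of tray between -0.046 and 0.046 m and y of puck_a in the frame of tray between -0.024 and 0.024 m and z of puck_a in the frame of tray below 0.007 m and x of puck_c in the frame of gauge between 0.072 and 0.128 m and y of puck_c in the frame of gauge between -0.02 and 0.02 m and height (world z) of puck_c below 0.004 m and linear speed of each of puck_a, puck_b, puck_c below 0.01 m/s); the robot touches nothing.
It fails at once if a puck is forced against the gauge with more than 90 N between them (a push of some 33 N) (contact force between any of puck_a, puck_b, puck_c and gauge above 90 N).
It fails at once if the worn puck is lifted over the jaws or lowered into the gauge from above (x of puck_c in the frame of gauge between 0.035 and 0.14 m and y of puck_c in the frame of gauge between -0.03 and 0.03 m and height (world z) of puck_c between 0.012 and 0.05 m).
It fails at once if a vial, the mug or a tin is moved by more than 25 mm or knocked over (distance of any of vial_1, vial_3, mug, sample_tin_4, sample_tin_5 from where it was at the start of the episode above 0.025 m or angle between any of vial_1, vial_3, mug, sample_tin_4, sample_tin_5's own z axis and vertical above 0.4 rad).
It also fails if it takes over 72 s, if anything falls off the work surface, if the arm or the gripper's body presses on something with over 40 N, if the wrist force passes 120 N, or if a joint passes its speed limit or range.

## Working session

There is one attempt and no reset: what is moved stays moved. The work goes in short steps, Python scripts to look and compute and a tool call to move; the robot and the scene stay as the last step left them, time stands still between calls to the robot, and variables do not carry over. Pictures are saved under pics/ and viewed, at most 10 in all, crops included, and the job is handed in when it is done.

```bash
ls; mkdir -p pics
```

Create h.py:
```python
import numpy as np, cv2
from workcell import env
def px2ray(c,uv):
    uv=np.array(uv,float).reshape(-1,1,2)
    n=cv2.undistortPoints(uv,np.array(c["K"]),np.array(c["D"])).reshape(-1,2)
    R=np.array(c["R"]);t=np.array(c["t"])
    d=np.c_[n,np.ones(len(n))]@R; return -R.T@t,d
def onz(c,uv,z):
    o,d=px2ray(c,uv); return o+d*((z-o[2])/d[:,2])[:,None]
def proj(c,X):
    return cv2.projectPoints(np.array(X,float).reshape(-1,1,3),cv2.Rodrigues(np.array(c["R"]))[0],np.array(c["t"]),np.array(c["K"]),np.array(c["D"]))[0].reshape(-1,2)
```

Run:
```python
from h import *
import pickle
for n in("scene","side","wrist"):
    c=env.read_camera(n); pickle.dump(c,open(f"pics/{n}.pkl","wb")); cv2.imwrite(f"pics/{n}0.png",c["image"][:,:,::-1])
    print(n,-np.array(c["R"]).T@np.array(c["t"]))
s=env.get_state();print(s)
```

```text
pics
workcell.py
scene [ 0.25632725 -0.6560053   0.50567625]
side [0.09858568 0.7869417  0.6987712 ]
wrist [0.57437355 0.07316784 0.37277242]
{'clock': 0.15, 'joint_pos': array([-1.39568707e-01,  3.13807497e-01,  4.52225493e-02,  1.30361381e+00,
        1.76012160e-05,  1.43120160e+00]), 'qvel': array([ 1.98453990e-05, -3.24130139e-03,  2.58332264e-03,  1.07556212e-03,
       -1.48983614e-03, -3.10672788e-04]), 'tau': array([ 1.76330479e-03, -4.81067133e+01,  2.98815805e+01,  1.39078675e-02,
       -1.10673584e-04, -5.56924022e-05]), 'tcp_pos': array([5.74634246e-01, 6.46914144e-05, 2.52618197e-01]), 'orientation': array([-5.65293656e-04,  7.07097414e-01,  7.07115801e-01, -4.14998953e-04]), 'wrist_force': array([-0.1090321 , -1.94954898, -0.06842359]), 'ft_torque': array([ 0.01793656, -0.01300095,  0.03255038]), 'grip_force': 0.0, 'finger_gap': 0.08506014589353554}
```

View pics/scene0.png

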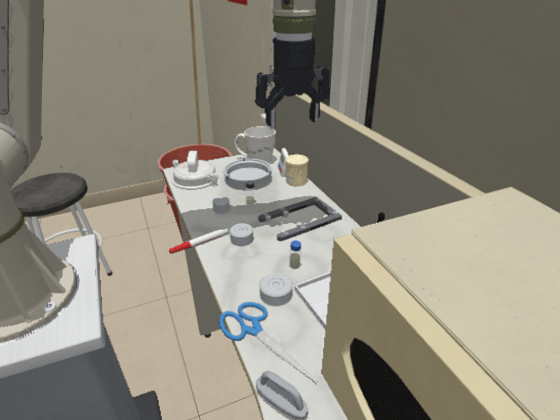

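View pics/side0.png

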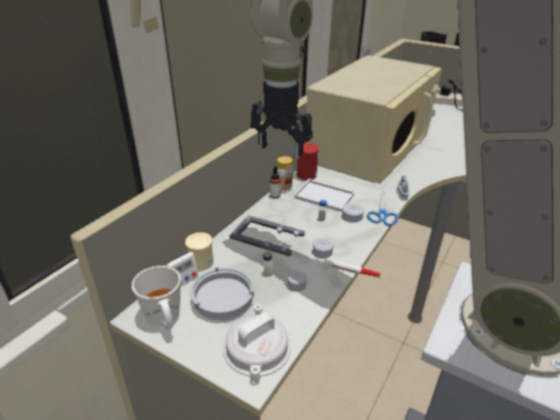

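View pics/wrist0.png

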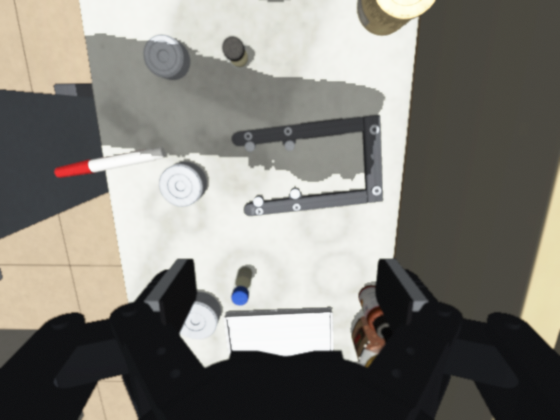

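The wrist view shows pucks at about (165,57), (181,184) and (200,318), and the gauge from (235,138) to (382,202). The tray is below it near (279,345), with vials at (235,47) and (242,285). The bowl is out of the wrist frame: scene (248,175), side (222,293). I'll enlarge these areas to get accurate pixels.

Run:
```python
from h import *
import pickle
w=cv2.imread("pics/wrist0.png");s=cv2.imread("pics/side0.png")
A=cv2.resize(w[30:340,140:400],None,fx=1.93,fy=1.93,interpolation=cv2.INTER_CUBIC)[:600,:500]
B=cv2.resize(s[180:320,185:335],None,fx=2,fy=2,interpolation=cv2.INTER_CUBIC)
C=cv2.resize(s[170:290,240:390],None,fx=2,fy=2,interpolation=cv2.INTER_CUBIC)
o=np.zeros((600,800,3),np.uint8);o[:A.shape[0],:A.shape[1]]=A;o[:280,500:]=B;o[300:540,500:]=C
cv2.imwrite("pics/comp.png",o)
c=pickle.load(open("pics/wrist.pkl","rb"));print(c["K"],c["D"])
```

```text
[[306.03801195   0.         285.66997617]
 [  0.         306.03801195 206.8244584 ]
 [  0.           0.           1.        ]] [-0.02143526  0.          0.          0.          0.        ]
```

View pics/comp.png

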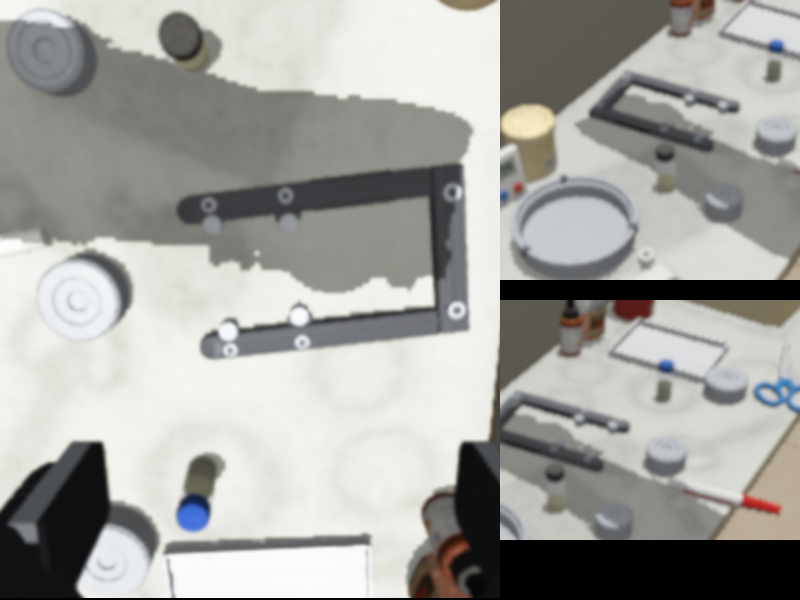

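The composite shows the four pins at (212,226), (289,222), (229,331) and (300,316). The puck tops are at (43,48), (79,299) and (107,560), the tray's top edge runs (167,555)–(370,545), and the bowl rim centre is at about (575,222). Next I triangulate.

Run:
```python
from h import *
import pickle
np.set_printoptions(precision=4,suppress=True)
W,S,N=[pickle.load(open(f"pics/{n}.pkl","rb")) for n in("wrist","side","scene")]
f=lambda p:np.array(p)/1.93+[140,30]
g=lambda p:(np.array(p)-[500,300])/2+[240,170]
gb=lambda p:(np.array(p)-[500,0])/2+[185,180]
def tri(c1,p1,c2,p2):
    o1,d1=px2ray(c1,p1);o2,d2=px2ray(c2,p2);d1=d1[0];d2=d2[0]
    a,b=np.linalg.lstsq(np.c_[d1,-d2],o2-o1,rcond=None)[0]
    return (o1+a*d1+o2+b*d2)/2,np.linalg.norm(o1+a*d1-o2-b*d2)
pw={'A':(43,48),'B':(79,299),'C':(107,560)};ps={'A':(613,512),'B':(666,447),'C':(726,376)}
for k in pw: print(k,tri(W,f(pw[k]),S,g(ps[k])),onz(W,f(pw[k]),.028),onz(S,g(ps[k]),.028))
# gauge fit
m=np.array([[.010,.0335],[.056,.029],[.010,-.0335],[.056,-.029]])
q=onz(W,f([(212,226),(289,222),(229,331),(300,316)]),.013)[:,:2]
m=np.r_[m,[[.163,.052],[.163,-.052]]]
q=np.r_[q,onz(W,f([(462,164),(468,329)]),.012)[:,:2]]
a=(m-m.mean(0))@[1,1j];b=(q-q.mean(0))@[1,1j]
th=np.angle((a.conj()*b).sum());R=np.array([[np.cos(th),-np.sin(th)],[np.sin(th),np.cos(th)]])
t=q.mean(0)-R@m.mean(0);print("gauge",t,th,"res\n",q-(m@R.T+t))
for X,Y in((589,300),):pass
# gauge pins in side as check
gp=np.array([(580,418),(613,425)]);print("side pins",(onz(S,g(gp),.013)[:,:2]-t)@R)
print("tray edge",onz(W,f([(167,549),(370,538)]),.014), "side corners",onz(S,g([(644,321),(726,345),(697,379),(611,352)]),.014))
print("bowl side",onz(S,gb([(575,222)]),.034),"scene",onz(N,[(248,172)],.034),tri(S,gb((575,222)),N,(248,172)))
print("vials",onz(W,f([(181,35),(194,516)]),.059))
```

```text
A (array([0.4464, 0.1341, 0.0293]), np.float64(0.0015355810857707846)) [[0.4465 0.1347 0.028 ]] [[0.4465 0.1322 0.028 ]]
B (array([ 0.4513, -0.004 ,  0.0271]), np.float64(0.00350587149207104)) [[ 0.453  -0.0026  0.028 ]] [[ 0.45   -0.0049  0.028 ]]
C (array([ 0.4526, -0.188 ,  0.028 ]), np.float64(0.003981107662803705)) [[ 0.454  -0.1859  0.028 ]] [[ 0.4523 -0.191   0.028 ]]
gauge [0.5259 0.005 ] 0.12253524915795355 res
 [[ 0.0006 -0.0005]
 [ 0.0007  0.0006]
 [ 0.001   0.0004]
 [ 0.0007  0.0001]
 [-0.0013 -0.0017]
 [-0.0017  0.0011]]
side pins [[ 0.052  -0.0285]
 [ 0.007  -0.033 ]]
tray edge [[ 0.4927 -0.187   0.014 ]
 [ 0.6364 -0.1778  0.014 ]] side corners [[ 0.6296 -0.2853  0.014 ]
 [ 0.4937 -0.2885  0.014 ]
 [ 0.4908 -0.1824  0.014 ]
 [ 0.6275 -0.1792  0.014 ]]
bowl side [[0.5527 0.2626 0.034 ]] scene [[0.5562 0.2314 0.034 ]] (array([0.5624, 0.2526, 0.022 ]), np.float64(0.002481599490289441))
vials [[ 0.5256  0.1345  0.059 ]
 [ 0.5208 -0.1307  0.059 ]]
```

Triangulated heights match: puck tops come out at 27–29 mm. The gauge is at (0.526, 0.005) with yaw 0.1225, and puck B already lies in front of the mouth, so it goes first. I'll straddle it with the fingers along the lane.

The manual's scale: shifts go in units of 20 mm and turns go in units of 0.1 rad. Converting my numbers, 0.223 m is 11.15, -0.123 m is -6.15, -0.1225 rad is -1.225.

Emit:
{"api": "drive_effector", "payload": {"steps": [[[-0.05,-2,1.5,0,0,-0.6],[-0.1,-4,4,0,0,-1.2],[-0.15,-6.15,6.5,0,0,-1.225],[-0.15,-6.15,9,0,0,-1.225],[-0.15,-6.15,11,0,0,-1.225],[-0.15,-6.15,11.15,0,0,-1.225],[-0.15,-6.15,11.15,0,0,-1.225]]], "finger_gap": 0.085}}

```text
clock: 1.02
tcp_pos: [0.4527, -0.0031, 0.0311]
orientation: [0.0, 0.663, 0.749, 0.0]
wrist_force: [1.2, 0.1, 0.9]
finger_gap: 0.085
grip_force: 0.0
```

Emit:
{"api": "drive_effector", "payload": {"steps": [[[0,0,0,0,0,0],[0,0,0,0,0,0],[0,0,0,0,0,0],[0,0,0,0,0,0]]], "finger_gap": 0.03, "force": 20}}

```text
clock: 1.52
tcp_pos: [0.4527, -0.0032, 0.0316]
orientation: [0.001, 0.662, 0.749, 0.0]
wrist_force: [-1.8, -0.3, 5.6]
finger_gap: 0.0505
grip_force: 19.9
```

Emit:
{"api": "drive_effector", "payload": {"steps": [[[-0.05,0,0,0,0,0],[-0.05,0.5,0,0,0,0],[-0.05,1,0,0,0,0],[-0.05,1.5,0,0,0,0],[-0.05,2,0,0,0,0],[-0.05,2.4,0,0,0,0],[-0.05,2.8,0,0,0,0],[-0.05,3.2,0,0,0,0]]], "finger_gap": 0.056, "force": 20}}

```text
clock: 2.52
tcp_pos: [0.5163, 0.0039, 0.0302]
orientation: [0.0, 0.662, 0.749, 0.0]
wrist_force: [-2.9, -0.4, 0.3]
finger_gap: 0.0559
grip_force: 1.5
```

Emit:
{"api": "drive_effector", "payload": {"steps": [[[0,0.35,0,0,0,0],[0,0.7,0,0,0,0],[0,1.05,0,0,0,0],[0,1.4,0,0,0,0],[0,1.7,0,0,0,0],[0,1.95,0,0,0,0],[0,2.15,0,0,0,0],[0,2.3,0,0,0,0]]]}}

```text
clock: 3.52
tcp_pos: [0.5616, 0.0095, 0.0303]
orientation: [0.0, 0.662, 0.749, 0.0]
wrist_force: [-1.5, -0.1, -0.6]
finger_gap: 0.056
grip_force: 1.0
```

Converted, 0.0095 m is 0.475, 0.009 m is 0.45.

Emit:
{"api": "drive_effector", "payload": {"steps": [[[0,0.1,0,0,0,0],[0,0.2,0,0,0,0],[0,0.3,0,0,0,0],[0,0.4,0,0,0,0],[0,0.45,0,0,0,0],[0,0.475,0,0,0,0]]]}}

```text
clock: 4.28
tcp_pos: [0.5708, 0.0106, 0.0304]
orientation: [0.0, 0.663, 0.749, 0.0]
wrist_force: [-0.9, -0.9, -1.8]
finger_gap: 0.0559
grip_force: 1.1
```

Converted, 0.002 m is 0.1, 0.0015 m is 0.075.

Emit:
{"api": "drive_effector", "payload": {"steps": [[[0,0.05,0,0,0,0],[0,0.075,0,0,0,0],[0,0.1,0,0,0,0],[0,0.1,0,0,0,0]]]}}

```text
clock: 4.78
tcp_pos: [0.5722, 0.0108, 0.0302]
orientation: [-0.0, 0.663, 0.749, -0.0]
wrist_force: [-4.1, -0.7, 0.5]
finger_gap: 0.0559
grip_force: 2.4
```

Emit:
{"api": "drive_effector", "payload": {"steps": [[[0,0.025,0,0,0,0],[0,0.05,0,0,0,0],[0,0.05,0,0,0,0]]]}}

```text
clock: 5.15
tcp_pos: [0.5723, 0.0109, 0.0302]
orientation: [-0.001, 0.663, 0.749, -0.001]
wrist_force: [-6.5, -1.0, 4.0]
finger_gap: 0.0561
grip_force: 3.5
```

Create st.py:
```python
from h import *
c=env.read_camera("wrist");s=env.get_state()
import sys;cv2.imwrite(sys.argv[1],cv2.resize(c["image"][:,:,::-1],(560,420)))
t=np.array([.5259,.005]);th=.1225;R=np.array([[np.cos(th),-np.sin(th)],[np.sin(th),np.cos(th)]])
print("gauge frame tcp",(s["tcp_pos"][:2]-t)@R,s["wrist_force"],s["clock"])
import pickle;pickle.dump(c,open(sys.argv[1][:-3]+"pkl","wb"))
```

```bash
python3 st.py pics/b1.png
```

```text
gauge frame tcp [0.04676621 0.00013068] [-6.74629014 -0.46175274  3.50054369] 5.2
```

View pics/b1.png

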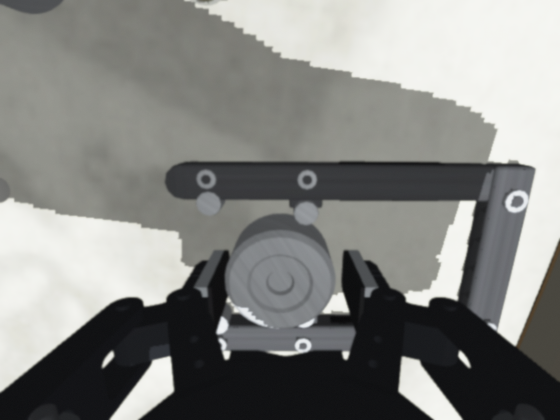

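Puck B (about 50.5 mm, so the good one) is stopped at gauge x ≈ 44 mm: the TCP stalled as the force rose, and the picture shows it against the rear pins (puck at (280,275), pins at (306,212)). I'll grip it, lift, and look at the bowl on the way.

Converted, -0.001 m is -0.05.

Emit:
{"api": "drive_effector", "payload": {"steps": [[[0,0,0,0,0,0],[0,-0.05,0,0,0,0],[0,-0.05,0,0,0,0],[0,-0.05,0,0,0,0]]], "finger_gap": 0.03, "force": 60}}

```text
clock: 5.7
tcp_pos: [0.5701, 0.0107, 0.0304]
orientation: [-0.002, 0.663, 0.749, -0.002]
wrist_force: [-10.3, -1.7, 9.2]
finger_gap: 0.0491
grip_force: 61.1
```

Emit:
{"api": "drive_effector", "payload": {"steps": [[[0,0,-1.5,0,0,0],[0,0,-4,0,0,0],[0,0,-6.5,0,0,0],[2.5,0,-7.5,0,0,0],[4.5,-0.1,-7.5,0,0,0],[6,-0.1,-7.5,0,0,0],[6,-0.1,-7.5,0,0,0]]]}}

```text
clock: 6.58
tcp_pos: [0.5564, 0.132, 0.1802]
orientation: [0.0, 0.661, 0.75, 0.001]
wrist_force: [-0.0, 0.0, -4.0]
finger_gap: 0.0489
grip_force: 64.9
```

```bash
python3 st.py pics/b2.png
```

```text
gauge frame tcp [0.04577202 0.12109395] [ 0.06527541 -0.07283634 -4.10396862] 6.625
```

View pics/b2.png

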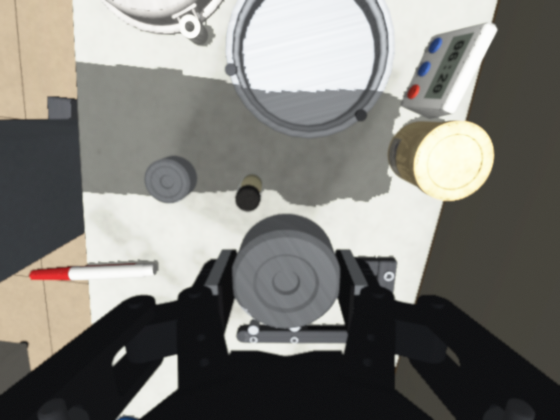

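Run:
```python
from h import *
import pickle
c=pickle.load(open("pics/b2.pkl","rb"))
im=cv2.cvtColor(c["image"],cv2.COLOR_RGB2GRAY)
b=onz(c,[(310,55),(227,55),(393,55),(310,138)],.034);print(b)
print("vialtop,puckA,tin",onz(c,[(248,198)],.059),onz(c,[(168,180)],.028),onz(c,[(451,160)],.07))
N,S=[pickle.load(open(f"pics/{n}.pkl","rb")) for n in("scene","side")]
print(proj(S,[b[0]]),proj(N,[b[0]]))
s=env.get_state();d=b[0][:2]-s["tcp_pos"][:2];print("tool",d@[-.122,.9925],d@[.9925,.122])
```

```text
[[0.56050829 0.25374569 0.034     ]
 [0.49496987 0.24553593 0.034     ]
 [0.62622413 0.26233892 0.034     ]
 [0.56998349 0.18962804 0.034     ]]
vialtop,puckA,tin [[0.52465401 0.13729424 0.059     ]] [[0.44818701 0.13646736 0.028     ]] [[0.67521788 0.18916052 0.07      ]]
[[222.1251913  287.15333199]] [[246.68043011 168.38893561]]
tool 0.12155877762861138 0.01894826098286096
```

Emit:
{"api": "drive_effector", "payload": {"steps": [[[2.5,0.4,0,0,0,0],[5,0.8,0,0,0,0],[6.075,0.95,1,0,0,0],[6.075,0.95,3,0,0,0],[6.075,0.95,5,0,0,0],[6.075,0.95,6.5,0,0,0],[6.075,0.95,7.025,0,0,0],[6.075,0.95,7.025,0,0,0]]]}}

```text
clock: 7.62
tcp_pos: [0.5602, 0.2517, 0.0396]
orientation: [-0.0, 0.663, 0.749, -0.0]
wrist_force: [0.5, -0.3, -3.5]
finger_gap: 0.0488
grip_force: 64.9
```

Converted, 0.001 m is 0.05.

Emit:
{"api": "drive_effector", "payload": {"steps": [[[0,0,0.05,0,0,0],[0,0,0.05,0,0,0],[0,0,0.05,0,0,0]]], "finger_gap": 0.06, "force": 20}}

```text
clock: 8.0
tcp_pos: [0.5608, 0.2527, 0.0395]
orientation: [0.0, 0.663, 0.749, 0.001]
wrist_force: [-0.2, -0.6, 0.3]
finger_gap: 0.06
grip_force: 0.0
```

Emit:
{"api": "drive_effector", "payload": {"steps": [[[0,0,-1.5,0,0,0],[0,0,-4,0,0,0],[0,0,-6,0,0,0],[-1.5,0,-6,0,0,0],[-2,0,-6,0,0,0]]]}}

```text
clock: 8.62
tcp_pos: [0.5655, 0.2121, 0.1598]
orientation: [0.001, 0.663, 0.749, 0.001]
wrist_force: [0.5, 0.4, -0.5]
finger_gap: 0.06
grip_force: 0.0
```

```bash
python3 st.py pics/b3.png
```

```text
gauge frame tcp [0.06422908 0.19993954] [-0.42429667 -0.59056373 -0.85279704] 8.675
```

View pics/b3.png

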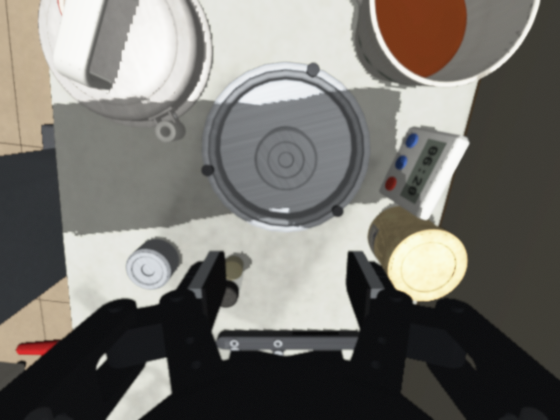

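The good puck lies flat near the bowl centre at (286,158). Next is puck A at (0.447, 0.1355), approached with a reduced opening because the vial is close.

Converted, 0.13 m is 6.5, -0.1267 m is -6.335.

Emit:
{"api": "drive_effector", "payload": {"steps": [[[-1.25,-2.5,0,0,0,0],[-2.5,-5,0,0,0,0],[-3.08,-6.335,0,0,0,0],[-3.08,-6.335,2.5,0,0,0],[-3.08,-6.335,5,0,0,0],[-3.08,-6.335,6.25,0,0,0],[-3.08,-6.335,6.5,0,0,0]]], "finger_gap": 0.062}}

```text
clock: 9.55
tcp_pos: [0.4446, 0.1364, 0.0267]
orientation: [-0.002, 0.662, 0.749, -0.002]
wrist_force: [-0.1, -0.4, 0.2]
finger_gap: 0.062
grip_force: 0.0
```

Emit:
{"api": "drive_effector", "payload": {"steps": [[[0,0,0,0,0,0],[0,0,0,0,0,0],[0,0,0,0,0,0]]], "finger_gap": 0.03, "force": 40}}

```text
clock: 9.93
tcp_pos: [0.4473, 0.1364, 0.0295]
orientation: [0.0, 0.662, 0.749, 0.001]
wrist_force: [-0.3, 0.3, -1.5]
finger_gap: 0.0405
grip_force: 41.0
```

41–42 mm, so A is the worn one. I'll carry it low to the mouth and set it down outside.

Converted, -0.14 m is -7, -0.05 m is -2.5.

Emit:
{"api": "drive_effector", "payload": {"steps": [[[0,0,-1.5,0,0,0],[-2,0,-2.5,0,0,0],[-4.5,0.05,-2.5,0,0,0],[-7,0.1,-2.5,0,0,0],[-7,0.1,-2.5,0,0,0],[-7,0.1,-1,0,0,0],[-7,0.1,-0.2,0,0,0],[-7,0.1,0,0,0,0]]]}}

```text
clock: 10.92
tcp_pos: [0.4644, -0.0016, 0.0293]
orientation: [-0.001, 0.662, 0.749, -0.001]
wrist_force: [-12.2, 1.1, 36.4]
finger_gap: 0.0407
grip_force: 46.0
```

Emit:
{"api": "drive_effector", "payload": {"steps": [[[0,0,0,0,0,0],[0,0,0,0,0,0]]], "finger_gap": 0.047, "force": 20}}

```text
clock: 11.18
tcp_pos: [0.4667, -0.0021, 0.0296]
orientation: [0.001, 0.662, 0.749, 0.001]
wrist_force: [0.3, 0.4, -0.3]
finger_gap: 0.0474
grip_force: 0.0
```

```bash
python3 st.py pics/a1.png
```

```text
gauge frame tcp [-0.05970351  0.00013069] [0.6239946  0.15319731 0.52510524] 11.225
```

Emit:
{"api": "drive_effector", "payload": {"steps": [[[0,0.4,0,0,0,0],[0,0.9,0,0,0,0],[0,1.4,0,0,0,0],[0,1.9,0,0,0,0],[0,2.4,0,0,0,0],[0,2.9,0,0,0,0],[0,3.4,0,0,0,0],[0,3.8,0,0,0,0]]]}}

```text
clock: 12.22
tcp_pos: [0.5423, 0.0069, 0.0288]
orientation: [0.0, 0.662, 0.749, 0.0]
wrist_force: [-3.3, -0.7, 2.1]
finger_gap: 0.0471
grip_force: 1.7
```

Emit:
{"api": "drive_effector", "payload": {"steps": [[[0,0.4,0,0,0,0],[0,0.7,0,0,0,0],[0,0.9,0,0,0,0],[0,1.1,0,0,0,0],[0,1.3,0,0,0,0],[0,1.5,0,0,0,0],[0,1.7,0,0,0,0],[0,1.9,0,0,0,0]]]}}

```text
clock: 13.22
tcp_pos: [0.5793, 0.0116, 0.0288]
orientation: [0.0, 0.663, 0.749, 0.0]
wrist_force: [-2.5, -0.6, 0.0]
finger_gap: 0.0469
grip_force: 1.2
```

Converted, 0.039 m is 1.95, 0.036 m is 1.8.

Emit:
{"api": "drive_effector", "payload": {"steps": [[[0,0.2,0,0,0,0],[0,0.4,0,0,0,0],[0,0.65,0,0,0,0],[0,0.9,0,0,0,0],[0,1.2,0,0,0,0],[0,1.5,0,0,0,0],[0,1.8,0,0,0,0],[0,1.95,0,0,0,0]]]}}

```text
clock: 14.22
tcp_pos: [0.6183, 0.0163, 0.0288]
orientation: [0.0, 0.662, 0.749, 0.0]
wrist_force: [-2.8, -0.6, 1.5]
finger_gap: 0.0468
grip_force: 1.3
```

Emit:
{"api": "drive_effector", "payload": {"steps": [[[0,-0.05,0,0,0,0],[0,-0.125,0,0,0,0],[0,-0.125,0,0,0,0]]]}}

```text
clock: 14.6
tcp_pos: [0.6153, 0.0159, 0.029]
orientation: [0.0, 0.663, 0.749, 0.0]
wrist_force: [0.4, -0.0, 0.5]
finger_gap: 0.0471
grip_force: 0.0
```

```bash
python3 st.py pics/a2.png
```

```text
gauge frame tcp [ 9.01086539e-02 -7.93076228e-05] [ 0.78360017 -0.84128062  0.32704903] 14.65
```

View pics/a2.png

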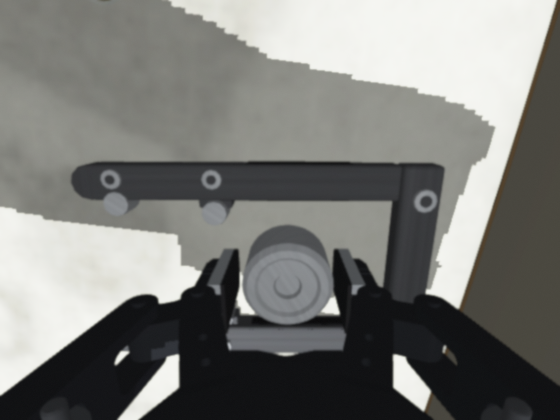

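The worn puck is at gauge x ≈ 90 mm, past the rear pins: puck (288,287), pins (215,212). Now puck C, gripped a bit high because the tray edge is near the front finger.

Emit:
{"api": "drive_effector", "payload": {"steps": [[[0,0,-1,0,0,0],[0,0,-3.5,0,0,0],[0,0,-6,0,0,0],[-1.5,-1.5,-6.5,0,0,0],[-3.5,-3.5,-6.5,0,0,0],[-5.5,-5.5,-6.5,0,0,0],[-7.5,-7.5,-6.5,0,0,0],[-9.085,-9.265,-6.5,0,0,0]]]}}

```text
clock: 15.65
tcp_pos: [0.4523, -0.1885, 0.1592]
orientation: [0.001, 0.663, 0.749, 0.0]
wrist_force: [0.0, 0.3, 0.6]
finger_gap: 0.0468
grip_force: 0.0
```

Emit:
{"api": "drive_effector", "payload": {"steps": [[[0,0,1,0,0,0],[0,0,2.5,0,0,0],[0,0,2.5,0,0,0]]], "finger_gap": 0.085}}

```text
clock: 16.02
tcp_pos: [0.4518, -0.1863, 0.1073]
orientation: [-0.002, 0.663, 0.749, -0.0]
wrist_force: [-0.3, 1.0, 0.1]
finger_gap: 0.0851
grip_force: 0.0
```

```bash
python3 st.py pics/c0.png
```

Run:
```python
from h import *
import pickle
c=pickle.load(open("pics/c0.pkl","rb"));print(proj(c,[(.4535,-.187,.028),(.4535,-.157,.028),(.4927,-.187,.014)]),env.get_state()["tcp_pos"])
```

```text
gauge frame tcp [-0.09593953 -0.18126407] [-0.02750444  0.31742155  0.12943648] 16.075
[[288.65588962 227.77481428]
 [294.22621853 185.78671612]
 [340.91184671 227.2672584 ]] [ 0.45282877 -0.18662894  0.10851407]
```

View pics/c0.png

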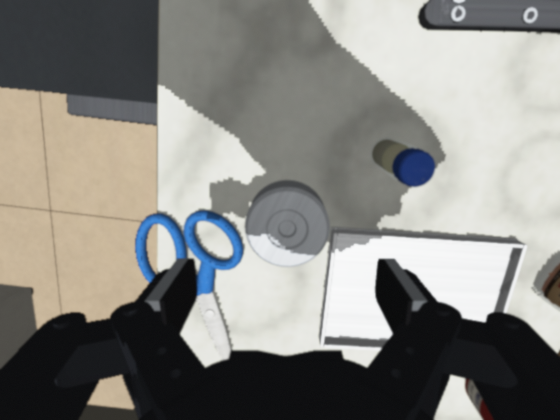

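Puck C is at (287,228), exactly as predicted, with the scissors handle and tray edge on either side. The tray corners show at (332,231), (525,243) and (322,343). The high grip clears both neighbours.

Emit:
{"api": "drive_effector", "payload": {"steps": [[[0,0.05,1.5,0,0,0],[0,0.05,3,0,0,0],[0,0.05,3.575,0,0,0],[0,0.05,3.575,0,0,0]]]}}

```text
clock: 16.58
tcp_pos: [0.4547, -0.1868, 0.0376]
orientation: [-0.0, 0.662, 0.749, -0.0]
wrist_force: [-0.6, -0.9, 0.8]
finger_gap: 0.0849
grip_force: 0.0
```

Emit:
{"api": "drive_effector", "payload": {"steps": [[[0,0,0,0,0,0],[0,0,0,0,0,0],[0,0,0,0,0,0],[0,0,0,0,0,0]]], "finger_gap": 0.04, "force": 60}}

```text
clock: 17.08
tcp_pos: [0.4548, -0.1874, 0.0392]
orientation: [0.001, 0.663, 0.749, -0.0]
wrist_force: [-3.5, 0.6, 8.8]
finger_gap: 0.0572
grip_force: 61.7
```

Emit:
{"api": "drive_effector", "payload": {"steps": [[[0,0,-0.5,0,0,0],[0,0,-2.5,0,0,0],[0,0,-2.5,0,0,0]]]}}

```text
clock: 17.45
tcp_pos: [0.4568, -0.1881, 0.0902]
orientation: [0.003, 0.662, 0.749, 0.001]
wrist_force: [0.6, -0.2, -5.6]
finger_gap: 0.0569
grip_force: 66.6
```

Run:
```python
from h import *
import pickle
c=pickle.load(open("pics/c0.pkl","rb"))
p=onz(c,[(332,231),(525,243),(322,343)],.014);print(p,(p[1]+p[2])/2,np.linalg.norm(p[1]-p[0]),np.linalg.norm(p[2]-p[0]),np.arctan2(*(p[1]-p[0])[[1,0]]))
```

```text
[[ 0.48661146 -0.1907259   0.014     ]
 [ 0.63482875 -0.18259607  0.014     ]
 [ 0.49486361 -0.29110648  0.014     ]] [ 0.56484618 -0.23685127  0.014     ] 0.14844008789207536 0.10071920597945501 0.05479586002559839
```

Emit:
{"api": "drive_effector", "payload": {"steps": [[[0,0,-1.5,0,0,0],[1,0.25,-2.25,0,0,0],[3.5,0.85,-2.25,0,0,0],[6,1.5,-2.25,0,0,0],[8.5,2,-2.25,0,0,0],[9.15,2.1,-1.5,0,0,0],[9.15,2.1,0.5,0,0,0],[9.15,2.1,1.5,0,0,0]]]}}

```text
clock: 18.45
tcp_pos: [0.4718, 0.0001, 0.0543]
orientation: [-0.002, 0.662, 0.749, -0.001]
wrist_force: [-0.5, -0.8, -5.0]
finger_gap: 0.0564
grip_force: 66.4
```

Emit:
{"api": "drive_effector", "payload": {"steps": [[[0,0,0.5,0,0,0],[0,0,0.825,0,0,0],[0,0,0.825,0,0,0]]]}}

```text
clock: 18.82
tcp_pos: [0.474, -0.0004, 0.0407]
orientation: [0.0, 0.663, 0.749, -0.0]
wrist_force: [-0.0, 0.1, -4.8]
finger_gap: 0.057
grip_force: 66.4
```

```bash
python3 st.py pics/c1.png
```

```text
gauge frame tcp [-0.0518885   0.00091264] [ 0.14603805 -1.2809211  -6.10163578] 18.875
```

Emit:
{"api": "drive_effector", "payload": {"steps": [[[-0.05,0,0.075,0,0,0],[-0.05,0,0.075,0,0,0],[-0.05,0,0.075,0,0,0]]]}}

```text
clock: 19.25
tcp_pos: [0.4742, -0.0012, 0.0396]
orientation: [0.0, 0.663, 0.749, 0.0]
wrist_force: [-0.6, 0.7, -4.8]
finger_gap: 0.0569
grip_force: 66.4
```

Emit:
{"api": "drive_effector", "payload": {"steps": [[[0,0,0,0,0,0],[0,0,0,0,0,0],[0,0,0.25,0,0,0],[0,0,0.5,0,0,0],[0,0,0.5,0,0,0]]], "finger_gap": 0.066, "force": 20}}

```text
clock: 19.88
tcp_pos: [0.4735, -0.001, 0.0287]
orientation: [-0.0, 0.662, 0.749, -0.0]
wrist_force: [-0.5, 0.3, 0.1]
finger_gap: 0.0658
grip_force: 0.0
```

```bash
python3 st.py pics/c2.png
```

```text
gauge frame tcp [-0.0526252  0.0003746] [-0.49873153  0.17097164 -1.23796981] 19.925
```

Converted, 0.044 m is 2.2, 0.042 m is 2.1.

Emit:
{"api": "drive_effector", "payload": {"steps": [[[0,0.3,0,0,0,0],[0,0.65,0,0,0,0],[0,1,0,0,0,0],[0,1.35,0,0,0,0],[0,1.65,0,0,0,0],[0,1.9,0,0,0,0],[0,2.1,0,0,0,0],[0,2.2,0,0,0,0]]]}}

```text
clock: 20.92
tcp_pos: [0.5179, 0.0043, 0.0293]
orientation: [0.0, 0.662, 0.749, 0.0]
wrist_force: [-2.2, -0.4, -1.2]
finger_gap: 0.0663
grip_force: 1.1
```

Emit:
{"api": "drive_effector", "payload": {"steps": [[[0,0.075,0,0,0,0],[0,0.15,0,0,0,0],[0,0.225,0,0,0,0],[0,0.3,0,0,0,0],[0,0.35,0,0,0,0],[0,0.35,0,0,0,0]]]}}

```text
clock: 21.68
tcp_pos: [0.524, 0.0052, 0.0292]
orientation: [-0.0, 0.662, 0.749, -0.0]
wrist_force: [-3.2, 0.9, -0.2]
finger_gap: 0.0663
grip_force: 2.0
```

```bash
python3 st.py pics/c3.png
```

```text
gauge frame tcp [-0.0018293   0.00046897] [-3.92252478  0.60687488 -0.30290073] 21.725
```

Emit:
{"api": "drive_effector", "payload": {"steps": [[[0,0.05,0,0,0,0],[0,0.075,0,0,0,0],[0,0.1,0,0,0,0],[0,0.1,0,0,0,0]]]}}

```text
clock: 22.22
tcp_pos: [0.5249, 0.0056, 0.0291]
orientation: [-0.001, 0.662, 0.749, -0.001]
wrist_force: [-6.1, 0.6, 3.7]
finger_gap: 0.0657
grip_force: 3.5
```

Emit:
{"api": "drive_effector", "payload": {"steps": [[[0,0.025,0,0,0,0],[0,0.05,0,0,0,0],[0,0.05,0,0,0,0]]]}}

```text
clock: 22.6
tcp_pos: [0.5254, 0.0058, 0.0291]
orientation: [-0.002, 0.663, 0.749, -0.001]
wrist_force: [-7.6, 1.0, 5.0]
finger_gap: 0.0663
grip_force: 4.0
```

```bash
python3 st.py pics/c4.png
```

```text
gauge frame tcp [-0.00039688  0.00090698] [-8.3951841   0.66446927  4.79753962] 22.65
```

Emit:
{"api": "drive_effector", "payload": {"steps": [[[0,0.04,0,0,0,0],[0,0.08,0,0,0,0],[0,0.08,0,0,0,0],[0,0.08,0,0,0,0]]]}}

```text
clock: 23.15
tcp_pos: [0.5263, 0.0062, 0.029]
orientation: [-0.002, 0.662, 0.749, -0.001]
wrist_force: [-9.4, 1.6, 5.6]
finger_gap: 0.0657
grip_force: 4.8
```

```bash
python3 st.py pics/c5.png
```

```text
gauge frame tcp [0.00050946 0.00112506] [-9.73895741  0.83082079  6.8187177 ] 23.2
```

View pics/c5.png

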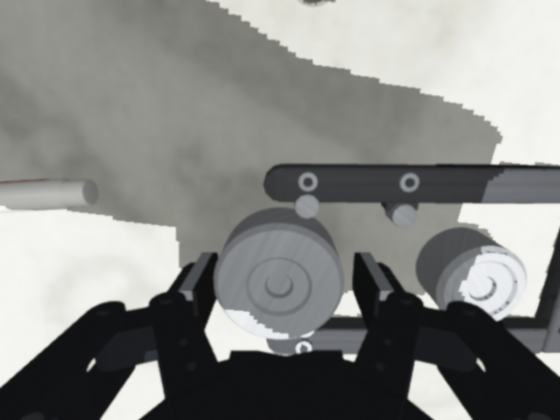

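The puck top is at about (280,284), up against the front pin at (307,206), and the worn puck is at (482,287) beyond. I'll check the gauge coordinates numerically.

Run:
```python
from h import *
import pickle
c=pickle.load(open("pics/c5.pkl","rb"))
t=np.array([.5259,.005]);th=.1225;R=np.array([[np.cos(th),-np.sin(th)],[np.sin(th),np.cos(th)]])
for p,z in(((280,284),.028),((482,287),.028),((307,206),.013),((403,214),.013)):print((onz(c,[p],z)[0,:2]-t)@R)
```

```text
[-0.00231577  0.00233004]
[0.08890278 0.00065198]
[0.01006575 0.03431449]
[0.05512331 0.03045047]
```

The manual's scale: shifts go in units of 20 mm and turns go in units of 0.1 rad. Converting my numbers, -0.004 m is -0.2, -0.002 m is -0.1.

Emit:
{"api": "drive_effector", "payload": {"steps": [[[0,-0.1,0,0,0,0],[0,-0.2,0,0,0,0],[0,-0.2,0,0,0,0]]]}}

```text
clock: 23.58
tcp_pos: [0.5261, 0.005, 0.0297]
orientation: [0.001, 0.663, 0.749, 0.001]
wrist_force: [-1.2, 0.8, 0.4]
finger_gap: 0.0658
grip_force: 0.6
```

Emit:
{"api": "drive_effector", "payload": {"steps": [[[0,0,0,0,0,0],[0,0,0,0,0,0],[0,0,0,0,0,0],[0,0,0,0,0,0]]], "finger_gap": 0.04, "force": 60}}

```text
clock: 24.08
tcp_pos: [0.5235, 0.0048, 0.0298]
orientation: [-0.001, 0.663, 0.749, -0.001]
wrist_force: [-8.2, -1.3, 8.9]
finger_gap: 0.0579
grip_force: 63.1
```

Emit:
{"api": "drive_effector", "payload": {"steps": [[[0,0,-1,0,0,0],[0,0,-3.5,0,0,0],[0,0,-6,0,0,0],[0,0,-6.5,0,0,0],[0,0,-6.5,0,0,0]]]}}

```text
clock: 24.7
tcp_pos: [0.5255, 0.0051, 0.1589]
orientation: [0.0, 0.663, 0.749, 0.0]
wrist_force: [0.5, 0.2, -6.2]
finger_gap: 0.0577
grip_force: 67.5
```

Run:
```python
from h import *
import pickle
S=pickle.load(open("pics/side.pkl","rb"))
print(onz(S,[(275,196),(288,187),(308,177)],0))
d=np.array([.565,-.236])-env.get_state()["tcp_pos"][:2];print("tool",d@[-.122,.9925],d@[.9925,.122])
```

```text
[[ 0.68961801 -0.16590973  0.        ]
 [ 0.68373816 -0.23181418  0.        ]
 [ 0.66179753 -0.32002957  0.        ]]
tool -0.24406321905956932 0.00976718977554883
```

Emit:
{"api": "drive_effector", "payload": {"steps": [[[-2.5,0.1,0,0,0,0],[-5,0.2,0,0,0,0],[-7.5,0.3,0,0,0,0],[-10,0.4,0,0,0,0],[-12,0.5,0,0,0,0],[-12.2,0.5,0,0,0,0],[-12.2,0.5,2,0,0,0],[-12.2,0.5,4,0,0,0]]]}}

```text
clock: 25.7
tcp_pos: [0.5638, -0.2347, 0.0763]
orientation: [-0.001, 0.662, 0.749, -0.0]
wrist_force: [0.0, 0.2, -5.2]
finger_gap: 0.0578
grip_force: 67.4
```

Emit:
{"api": "drive_effector", "payload": {"steps": [[[0,0,1,0,0,0],[0,0,1.75,0,0,0],[0,0,2.15,0,0,0],[0,0,2.25,0,0,0],[0,0,2.25,0,0,0]]]}}

```text
clock: 26.32
tcp_pos: [0.5655, -0.236, 0.035]
orientation: [0.001, 0.662, 0.749, 0.0]
wrist_force: [0.0, -0.3, -4.4]
finger_gap: 0.058
grip_force: 67.1
```

Converted, 0.002 m is 0.1, 0.0015 m is 0.075.

Emit:
{"api": "drive_effector", "payload": {"steps": [[[0,0,0.075,0,0,0],[0,0,0.1,0,0,0],[0,0,0.1,0,0,0]]]}}

```text
clock: 26.7
tcp_pos: [0.5653, -0.236, 0.033]
orientation: [0.001, 0.663, 0.749, 0.0]
wrist_force: [-0.4, 0.3, -2.1]
finger_gap: 0.0576
grip_force: 67.6
```

Emit:
{"api": "drive_effector", "payload": {"steps": [[[0,0,0,0,0,0],[0,0,0,0,0,0],[0,0,0,0,0,0],[0,0,0,0,0,0]]], "finger_gap": 0.075, "force": 20}}

```text
clock: 27.2
tcp_pos: [0.5651, -0.2359, 0.0325]
orientation: [0.0, 0.663, 0.749, 0.0]
wrist_force: [0.0, 0.4, 0.0]
finger_gap: 0.0749
grip_force: 0.0
```

Emit:
{"api": "drive_effector", "payload": {"steps": [[[0,0,-1,0,0,0],[0,0,-3,0,0,0],[0,0,-5.5,0,0,0],[0,0,-8,0,0,0],[2.5,-1,-9.5,0,0,0],[5,-2,-9.5,0,0,0],[7.5,-3,-9.5,0,0,0],[7.5,-3,-9.5,0,0,0]]]}}

```text
clock: 28.2
tcp_pos: [0.4848, -0.0914, 0.2227]
orientation: [-0.001, 0.661, 0.75, -0.0]
wrist_force: [1.3, -0.1, 0.2]
finger_gap: 0.075
grip_force: 0.0
```

Run:
```python
from h import *
np.set_printoptions(precision=4,suppress=True)
for n in("wrist","side"):
    c=env.read_camera(n);g=cv2.cvtColor(c["image"],cv2.COLOR_RGB2GRAY)
    cv2.imwrite(f"pics/f_{n}.png",c["image"][:,:,::-1])
    # where does a puck of the expected place show: edge template search over x,y of a disc rim at z=.031
    e=cv2.GaussianBlur(cv2.Canny(g,40,110).astype(np.float32),(0,0),1)
    for nm,(x0,y0,z,r) in dict(tray=(.565,-.236,.031,.030),bowl=(.5605,.253,.036,.0255),gauge=(.6145,.0157,.028,.021)).items():
        a=np.linspace(0,6.28,60);best=[]
        for dx in np.arange(-.012,.0121,.002):
            for dy in np.arange(-.012,.0121,.002):
                p=proj(c,np.c_[x0+dx+r*np.cos(a),y0+dy+r*np.sin(a),0*a+z]).round().astype(int)
                ok=(p[:,0]>=0)&(p[:,0]<560)&(p[:,1]>=0)&(p[:,1]<420)
                if ok.sum()>50: best.append((e[p[ok,1],p[ok,0]].mean(),round(x0+dx,4),round(y0+dy,4)))
        print(n,nm,sorted(best)[-2:], np.median([b[0] for b in best]) if best else None)
```

```text
wrist tray [(np.float32(83.05138), np.float64(0.563), np.float64(-0.234)), (np.float32(93.54661), np.float64(0.565), np.float64(-0.234))] 33.487244
wrist bowl [] None
wrist gauge [(np.float32(84.72613), np.float64(0.6085), np.float64(0.0117)), (np.float32(99.94493), np.float64(0.6145), np.float64(0.0137))] 44.532314
side tray [(np.float32(88.27247), np.float64(0.565), np.float64(-0.236)), (np.float32(88.637886), np.float64(0.563), np.float64(-0.236))] 52.043114
side bowl [(np.float32(71.88631), np.float64(0.5585), np.float64(0.251)), (np.float32(72.98987), np.float64(0.5605), np.float64(0.251))] 34.855564
side gauge [(np.float32(89.57871), np.float64(0.6145), np.float64(0.0157)), (np.float32(90.25144), np.float64(0.6145), np.float64(0.0137))] 57.404762
```

All three pucks match their expected places in two views (the bowl in one), and the arm is clear, so I'm handing in.

```bash
python3 -c "
from workcell import env
print(env.hand_in())"
```

```text
the job is handed in; nothing more can be done
None
```

I handed the job in at about 28 s: the oversize puck is in the tray, the good puck in the bowl, and the worn puck past the NO-GO jaws at gauge x ≈ 89 mm; the hand-in returned no verdict.

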